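# Lift the press weight out with its quarter-turn key

## Robot

A 6-joint arm with a two-finger parallel gripper is mounted at the origin on a cart in front of the work surface, level with it; the furniture and walls round the work are solid. World frame = base frame: x ahead of the robot, y to its left, z up, the work surface at z = 0. Lengths are in m, angles in rad, forces in N, time in s.
With the tool pointing down it reaches from about 0.2 to 0.875 m from the base axis. Payload 3.4 kg.
Tool frame: the origin (TCP) lies midway between the tips of the shut fingers; the grasp point (between the pads) lies 19 mm behind it; z points along the fingers, y is the direction in which the jaws open and shut (so a half turn about z gives the same grasp; the last joint's range is limited). The gripper opens to 94 mm and grips with 3 to 60 N. Pads are 16 mm wide; open, the fingers measure 119 mm over their backs; the gripper's body (75 mm by 177 mm) begins 78 mm behind the grasp point.
Start: joints at [-1.308, 0.276, 1.505, -0, 1.361, -0.121], TCP at [0.215, -0.533, 0.184] pointing down, gripper open.
Joint ranges: [-2.89, 2.89], [-0.75, 2.08], [0.22, 2.7], [-1.18, 4.32], [0.11, 2.71], [-2.7, 2.7]. Speed limits (rad/s): [2.57, 2.57, 3.14, 3.14, 3.14, 3.14].

## Interface

Orientations are given as a unit quaternion [x, y, z, w].
In Python, from bench import robot gives the robot as it stands.
- The arm moves only by the tool play_rows, never from a script. Its argument "commands" is a list of rows, each a list of 7 numbers: the turn, a rotation vector about the tool's x, y, z scaled (see below), then the shift along the tool's x, y, z scaled (see below), then the gripper's target within -1 to 1 (fully open at 1, half-way at 0, shut at -1). A call has 1 to 8 rows; each row is the pose to reach, as a shift and turn from the pose commanded when the call began, along the tool's axes at that moment; what a row does not reach only later rows make up. The controller multiplies each number of a shift by 100 cm and each number of a turn by 30 degrees. A row lasts 1/8 s, in which the tool goes at most 62.5 mm and 10.7 degrees, less where a joint would pass 70% of its speed; a pose out of reach is approached as far as the arm can. A call with a number of a shift or a turn outside -1 to 1 is refused whole. A call with a gripper value outside its range is refused whole. The fingers move at their own pace and stop on an object; "force" is the grip in N (left out, the last holds). Time passes only in rows, so rows that repeat a pose let the fingers close. It gives the time, the measured TCP pose, the force and the opening at its end, in the units of the state.
- robot.get_obs(): the state, without advancing time (a new reading comes with each control period).
- robot.read_camera(name): name is "scene" or "top"; returns the picture (400x640x3 uint8, red, green, blue); there is no depth.
- robot.camera_info(name): a dict with "K" (3x3 intrinsics, pixels), "T" (4x4, takes a point from camera to world coordinates). Camera axes: x right, y up, looking along -z (the intrinsics and any distortion apply to the point x, -y, -z); pixel columns grow to the right and rows downward; lengths in m; the calibration is good to about 2 mm. A picture is of the moment at which its call begins. camera_info takes no time and is no camera call.
- robot.hand_in(): hands the job in, once; it reports no verdict.
The state is a dict: "time": time; "joint_pos": joint angles; "qd": joint speeds; "effort": joint torques, N m; "tcp_pos": TCP position; "tool_rot": TCP orientation; "ft_force": force on the tool from outside, world axes, zero at the start; "wrist_torque": the same for the moment, N m; "opening": opening from 0.0 (shut) to 1.0 (fully open).
Only numpy, scipy, OpenCV 4.12 (cv2) and the standard library are available. Lean on these libraries where they do the work, as an engineer would, in place of code of your own. Each camera call takes 0.05 s, during which the arm holds its last target.

## Task

Take the red-handled lift key from its wooden stand, pass its T-shaped foot through the slot of the steel press weight, feel gently for the bottom, and turn it a quarter turn so that it holds. Then lift the weight out of the blue press by the key and set it down softly, flat in the middle of the round cork trivet, and let go, leaving the key locked in it. Never force the key, and do not disturb the things standing around.

Things in the scene. Friction and masses are not known exactly. Their poses are not given: they have to be found in the camera images.
- key: Lift key, 92 mm tall, 100 g, upright. Origin: centre of the underside of its foot; z up along the shank. Foot: steel bar 28 mm along x, 9 mm along y, z 0 to 8 mm. Shank: 8.5 mm round. Handle: red bar parallel to the foot, 64 mm along x, 14 mm across y, z 74 to 92 mm, to be pinched across its 14 mm. Half a turn about z makes no difference.
- weight: Press weight, steel block 90 x 90 x 70 mm, about 0.55 kg (a quarter more or less), standing in the press, its top 8 mm above the press's rim. Origin: centre of its underside; z up, top face at z = 70 mm, with the slot in its middle. About 25 N between key and weight is too much.
- slot (a point): Centre of the slot's mouth in the weight's top: 32 mm along x, 12 mm along y, 4 mm chamfer. Below the slot's throat lies a chamber, 11 mm high (3 mm more than the foot), with a firm floor: only there can the foot turn, either way, and then it catches. Its depth differs every time and is not measured: floor 29.5 to 43.5 mm below the top face, ceiling 11 mm above the floor.
- press: Blue press box, fixed, outside 116 x 116 mm, rim 74 mm high, inside 100 x 100 mm, inner floor 12 mm above the worktop; a small spout at its -x side. Origin: centre of its underside; z up. The weight stands in it with about 5 mm of room all round, within a few degrees of the same yaw.
- stand: Wooden key stand, fixed, 64 x 44 x 34 mm, with an open pocket 34 x 15 mm, 24 mm deep, in its top, in which the foot of the key stands 10 mm above the worktop, long side along x. Lift the key straight up out of it. Origin: centre of its underside.
- trivet: Round cork trivet, fixed, 150 mm across and 10 mm thick. Origin: centre of its underside; its top is at z = 10 mm.
- jam_jar: Glass jar with a red lid, 65 mm across, 82 mm tall, a bystander. Origin: centre of its underside.
- salt: Salt shaker, 44 mm across, 90 mm tall, a bystander. Origin: centre of its underside.
- mug: White mug, 78 mm across with a handle, 97 mm tall, a bystander. Origin: centre of its underside.
- soup_tin: Low food tin, 75 mm across, 58 mm tall, a bystander. Origin: centre of its underside.
- spice_jar: Spice jar with a green cap, 46 mm across, 106 mm tall, a bystander. Origin: centre of its underside.
Not all that is in view belongs to the job. What is meant by the key is not black, and is the smaller of those in its own colour.

How it is judged:
By the outcome, as a careful person would: the job done as asked, in the order asked, and still so for the second after the job is handed in, with the robot touching nothing.
It also fails if it takes over 62 s, if anything falls off the work surface, if the arm or the gripper's body presses on something with over 40 N, if the wrist force passes 120 N, or if a joint passes its speed limit or range.

## Working session

There is one attempt and no reset: what is moved stays moved. The work goes in short steps, Python scripts to look and compute and a tool call to move; the robot and the scene stay as the last step left them, time stands still between calls to the robot, and variables do not carry over. Pictures are saved under pics/ and viewed, and the job is handed in when it is done.

Besides the shell and the picture viewer there is one more tool, called after "Emit:" as a command line: name --pt "numbers of a row" for each row, then --argument value for the rest. play_rows: Moves the arm, as the interface text tells. Its arguments: {"type":"object","properties":{"commands":{"type":"array","items":{"type":"array","items":{"type":"number","minimum":-1,"maximum":1}}},"force":{"type":"number"}},"required":["commands"]}

```bash
ls; mkdir -p pics; python3 - <<'E'
from bench import robot
import cv2,numpy as np
for n in("scene","top"):
    im=robot.read_camera(n); cv2.imwrite(f"pics/{n}0.png",im[:,:,::-1]); c=robot.camera_info(n); print(n,np.round(c["K"],2).tolist(),np.round(c["T"],4).tolist(),[k for k in c])
o=robot.get_obs(); print(o)
E
```

```text
pics
scene [[395.04, 0.0, 322.4], [0.0, 395.04, 197.69], [0.0, 0.0, 1.0]] [[0.6654, 0.4407, -0.6025, -0.0582], [-0.7463, 0.3736, -0.5509, -0.5159], [-0.0176, 0.8162, 0.5775, 0.6331], [0.0, 0.0, 0.0, 1.0]] ['K', 'T']
top [[393.29, 0.0, 317.79], [0.0, 393.29, 199.24], [0.0, 0.0, 1.0]] [[0.0005, 0.9968, -0.0803, 0.4358], [-1.0, 0.0003, -0.0033, 0.0184], [-0.0032, 0.0803, 0.9968, 1.3013], [0.0, 0.0, 0.0, 1.0]] ['K', 'T']
{'time': 0.1, 'joint_pos': array([-1.30798592e+00,  2.76528207e-01,  1.50598827e+00, -6.85935828e-06,
        1.36070320e+00, -1.21024375e-01]), 'qd': array([ 0.00028439, -0.00072208, -0.00225828,  0.00167481,  0.00040501,
        0.00142338]), 'effort': array([ 1.57387629e-03, -4.05453300e+01, -2.37778652e+01,  6.99980487e-02,
        2.99295620e-02, -5.27605812e-05]), 'tcp_pos': array([ 0.21516354, -0.53264349,  0.18280058]), 'tool_rot': array([ 9.81639852e-01,  1.90742076e-01, -6.09690632e-05, -8.11227920e-04]), 'ft_force': array([ 0.03454557, -0.88665733,  0.18300616]), 'wrist_torque': array([-0.03455191, -0.01397675,  0.00511839]), 'opening': 0.998417773203444}
```

View pics/scene0.png

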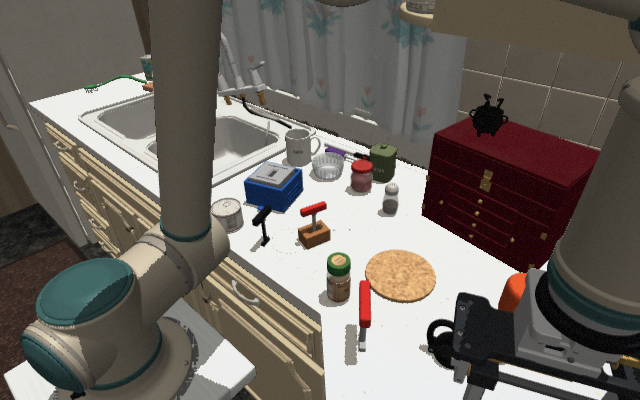

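View pics/top0.png

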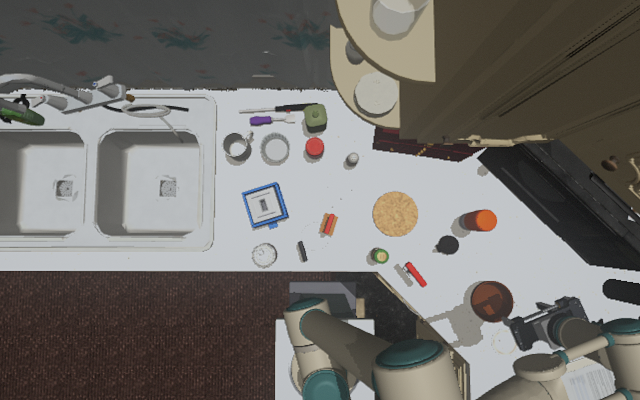

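Candidates for the key: the red T key in the wooden stand (scene 313,212; top 329,224), the larger red key lying at (scene 365,305; top 412,274), and the black one (scene 263,225; top 302,251). The one in the stand fits: it is red, the smaller of the two reds, and in the stand. I'll confirm that in a crop.

```bash
python3 - <<'E'
import cv2,numpy as np
s=cv2.imread("pics/scene0.png");t=cv2.imread("pics/top0.png")
cv2.imwrite("pics/c1.png",cv2.resize(s[150:260,200:360],None,fx=5,fy=5,interpolation=cv2.INTER_CUBIC))
cv2.imwrite("pics/c2.png",cv2.resize(t[170:290,235:395],None,fx=5,fy=5,interpolation=cv2.INTER_CUBIC)[:600])
E
```

```text
(no output)
```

View pics/c1.png

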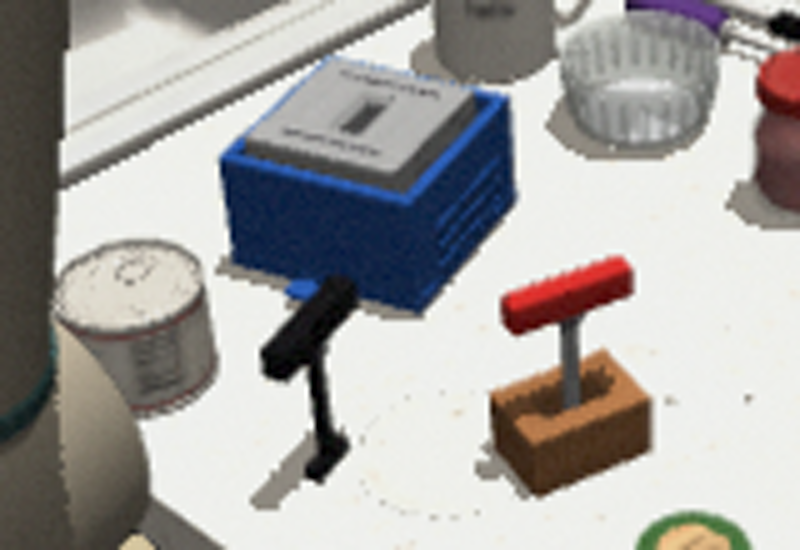

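View pics/c2.png

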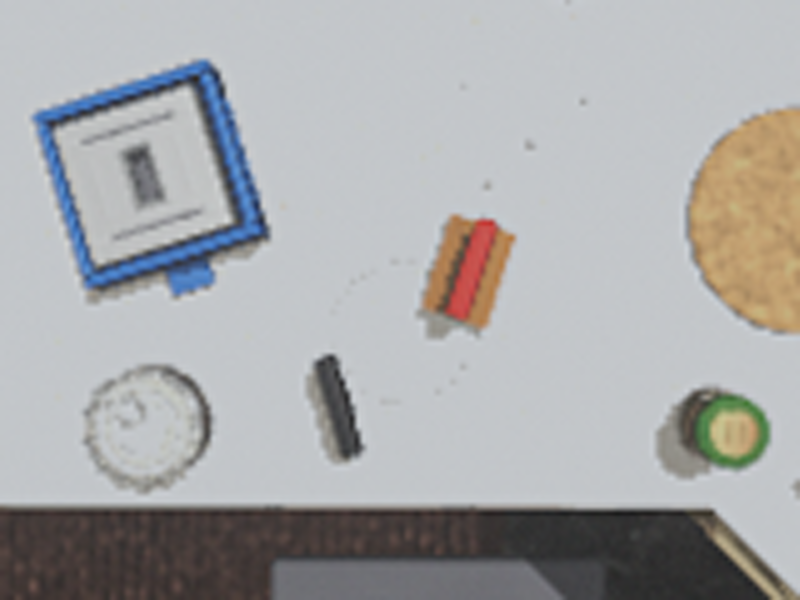

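The crop confirms it: the red key stands in the wooden stand (crop 570,330), and the spout is at the near side of the press. Next I measure by fitting model silhouettes.

```bash
cat > h.py <<'E'
from bench import robot
import cv2,numpy as np
from scipy.optimize import minimize,least_squares
from scipy.spatial.transform import Rotation as R
C={n:robot.camera_info(n) for n in("scene","top")}
def proj(n,P):
    P=np.atleast_2d(P);K=np.array(C[n]["K"]);T=np.array(C[n]["T"])
    p=(P-T[:3,3])@T[:3,:3]; p=p*[1,-1,-1]
    q=p@K.T; return q[:,:2]/q[:,2:]
def unproj(n,uv,z):
    K=np.array(C[n]["K"]);T=np.array(C[n]["T"])
    d=np.linalg.solve(K,[uv[0],uv[1],1])*[1,-1,-1]; d=T[:3,:3]@d
    s=(z-T[2,3])/d[2]; return T[:3,3]+s*d
S=8
def hullmask(n,P,win):
    x0,y0,w,h=win
    uv=proj(n,P); uv=(uv-[x0,y0]+0.5)*S-0.5
    hl=cv2.convexHull(uv.astype(np.float32))
    m=np.zeros((h*S,w*S),np.float32)
    cv2.fillConvexPoly(m,np.round(hl*16).astype(np.int32),1.0,shift=4)
    return cv2.resize(m,(w,h),interpolation=cv2.INTER_AREA)
def box(x,y,yaw,lx,ly,z0,z1):
    c,s=np.cos(yaw),np.sin(yaw)
    return np.array([[x+c*a*lx/2-s*b*ly/2,y+s*a*lx/2+c*b*ly/2,z] for a in(-1,1) for b in(-1,1) for z in(z0,z1)])
def fitbox(masks,wins,x0,dims,cams):
    def f(p):
        return sum(((hullmask(n,box(p[0],p[1],p[2],*dims),wins[n])-masks[n])**2).sum() for n in cams)
    sim=np.array([x0]*4)+np.array([[0,0,0],[.006,0,0],[0,.006,0],[0,0,.08]])
    r=minimize(f,x0,method="Nelder-Mead",options=dict(initial_simplex=sim,xatol=1e-5,fatol=1e-4,maxiter=400))
    return r.x,r.fun
def redmask(im):
    im=im.astype(float); s=im[...,0]-np.maximum(im[...,1],im[...,2])
    return np.clip((s-15)/70,0,1).astype(np.float32)
def load(n,f): return cv2.imread(f)[:,:,::-1]
E
python3 - <<'E'
from h import *
I={n:load(n,f"pics/{n}0.png") for n in C}
# key handle
wins={"scene":(294,195,40,30),"top":(315,208,30,36)}
m={}
for n,(x,y,w,h) in wins.items():
    im=I[n][y:y+h,x:x+w].astype(float); a=im[...,0]; g=np.maximum(im[...,1],im[...,2])
    m[n]=((a>1.9*g)&(a>90)).astype(np.float32)
    print(n,m[n].sum())
g=unproj("top",(329,224),.093);print(g)
for yaw in(-.25,.25):
  for cams in(["scene"],["top"],["scene","top"]):
    print(cams,*fitbox(m,wins,[g[0],g[1],yaw],(.064,.014,.084,.102),cams))
# press outer rim : blue
wins={"scene":(235,155,75,65),"top":(235,175,65,60)}
print("press", unproj("top",(265,205),.074))
# trivet
for n,z in(("top",.010),("scene",.010)):
    im=I[n];hsv=cv2.cvtColor(im,cv2.COLOR_RGB2HSV)
    q=((hsv[...,0]>8)&(hsv[...,0]<22)&(hsv[...,1]>70)).astype(np.uint8)
    nn,l,st,ce=cv2.connectedComponentsWithStats(q)
    for i in range(1,nn):
        if st[i,4]>800: print(n,st[i],ce[i],unproj(n,ce[i],z))
E
```

```text
scene 163.0
top 94.0
[ 0.45699048 -0.01204719  0.093     ]
['scene'] [ 0.45998232 -0.01284271 -0.19301063] 99.8994140625
['top'] [ 0.45887234 -0.01148867 -0.33095538] 5.714111328125
['scene', 'top'] [ 0.4587663  -0.01148704 -0.32239946] 112.617919921875
['scene'] [ 0.46018017 -0.01296364 -0.16911423] 99.239013671875
['top'] [ 0.45891314 -0.01164665 -0.33600858] 5.69873046875
['scene', 'top'] [ 0.45863007 -0.01144103 -0.30488341] 112.96240234375
press [0.5165615  0.18756816 0.074     ]
top [  433     0   207   213 22950] [550.53058824  72.79302832] [ 0.96817059 -0.76261436  0.01      ]
top [ 373  192   45   44 1555] [394.93633441 213.57620579] [ 0.49269758 -0.23059772  0.01      ]
scene [ 400    0  240   64 6683] [533.65090528  25.57698638] [3.04138948 0.33179996 0.01      ]
scene [  46  125  114  133 3383] [103.05113804 198.3848655 ] [0.19615764 0.54030701 0.01      ]
scene [   0  138   37   80 1311] [ 11.72692601 184.81388253] [0.05043093 0.81856688 0.01      ]
scene [   0  238   88  138 3108] [ 27.20366795 294.24099099] [-0.06013904  0.31403656  0.01      ]
scene [ 365  250   71   53 2902] [400.20847691 275.678153  ] [ 0.48478777 -0.23865538  0.01      ]
scene [ 210  260  113  105 1976] [273.60880567 312.75455466] [ 0.24226032 -0.10642481  0.01      ]
scene [ 192  278  133  122 4113] [260.53318745 351.5635789 ] [ 0.1698708  -0.15132053  0.01      ]
```

```bash
cat >> h.py <<'E'
def cyl(x,y,r,z0,z1):
    a=np.linspace(0,2*np.pi,72,endpoint=False)
    return np.array([[x+r*np.cos(t),y+r*np.sin(t),z] for t in a for z in(z0,z1)])
def fitgen(f3,masks,wins,x0,cams,st):
    def f(p): return sum(((hullmask(n,f3(p),wins[n])-masks[n])**2).sum() for n in cams)
    x0=np.array(x0,float); sim=np.vstack([x0]+[x0+np.eye(len(x0))[i]*st[i] for i in range(len(x0))])
    r=minimize(f,x0,method="Nelder-Mead",options=dict(initial_simplex=sim,xatol=1e-5,fatol=1e-4,maxiter=600))
    return r.x,r.fun
E
python3 - <<'E'
from h import *
I={n:load(n,f"pics/{n}0.png") for n in C}
wins={"scene":(294,195,40,30),"top":(315,208,30,36)}
x,y,w,h=wins["scene"]; print(I["scene"][225,313],I["scene"][237,313],I["scene"][230,305],I["scene"][210,313],I["scene"][207,305],I["scene"][212,305],I["top"][224,329],I["top"][224,324], I["top"][224,333])
m={}
for n,(x,y,w,h) in wins.items():
    im=I[n][y:y+h,x:x+w].astype(float); a=im[...,0]; g=im[...,1]
    m[n]=((a>2.6*g)&(a>90)).astype(np.float32)
    print(n,m[n].sum())
g=[.459,-.0115]
for cams in(["scene"],["top"],["scene","top"]):
    print(cams,*fitbox(m,wins,[g[0],g[1],-.3],(.064,.014,.084,.102),cams))
wins={"scene":(355,240,90,72),"top":(365,184,60,60)};m={}
for n,(x,y,w,h) in wins.items():
    hsv=cv2.cvtColor(I[n][y:y+h,x:x+w],cv2.COLOR_RGB2HSV); m[n]=((hsv[...,1]>55)&(hsv[...,0]<30)).astype(np.float32)
for cams in(["scene"],["top"],["scene","top"]):
    print("trivet",cams,*fitgen(lambda p:cyl(p[0],p[1],.075,0,.01),m,wins,[.49,-.233],cams,[.005,.005]))
# press+blue silhouette (rim outer incl interior filled) ; use hull of blue
for n,wn,zr in(("top",(235,175,65,60),None),("scene",(235,150,80,70),None)):
    x,y,w,h=wn; im=I[n][y:y+h,x:x+w].astype(float); b=(im[...,2]>1.4*im[...,0]).astype(np.uint8)
    cv2.imwrite(f"pics/m_{n}.png",cv2.resize(b*255,None,fx=6,fy=6,interpolation=0))
    print(n,b.sum())
E
```

```text
[69 70 69] [70 47 28] [90 60 40] [97 24 21] [229 129 126] [102  19  17] [199  81  76] [164 120  81] [181 135  88]
scene 157.0
top 14.0
['scene'] [ 0.45981101 -0.01330555 -0.14649166] 103.341796875
['top'] [ 0.45975684 -0.0117689  -0.34651767] 78.51806640625
['scene', 'top'] [ 0.461106   -0.01318064 -0.21391501] 186.793701171875
trivet ['scene'] [ 0.49293554 -0.2315265 ] 438.5302734375
trivet ['top'] [ 0.4934401  -0.23148626] 53.8779296875
trivet ['scene', 'top'] [ 0.49304503 -0.23167014] 492.96484375
top 494
scene 1413
```

```bash
cat >> h.py <<'E'
def redm(I,wins):
    m={}
    for n,(x,y,w,h) in wins.items():
        im=I[n][y:y+h,x:x+w].astype(float); a,g,b=im[...,0],im[...,1],im[...,2]
        m[n]=((a>1.6*g)&(g-b<.1*a)&(a>60)).astype(np.float32)
    return m
E
python3 - <<'E'
from h import *
I={n:load(n,f"pics/{n}0.png") for n in C}
wins={"scene":(294,195,40,30),"top":(315,208,30,36)}
m=redm(I,wins)
for n in m: print(n,m[n].sum())
for cams in(["scene"],["top"],["scene","top"]):
    p,r=fitbox(m,wins,[.459,-.0115,-.3],(.064,.014,.084,.102),cams); print(cams,p,r)
vis=np.vstack([cv2.resize(np.hstack([m["scene"],hullmask("scene",box(*p,.064,.014,.084,.102),wins["scene"])]),None,fx=8,fy=8,interpolation=0)])
cv2.imwrite("pics/v1.png",vis*255)
# stand
x,y,w,h=wst={"scene":(290,212,46,40),"top":(312,205,36,38)}["scene"]
# blue + inside filled hull -> press outline
from itertools import product
wins={"scene":(238,158,75,62),"top":(237,177,56,50)}
M={}
for n,(x,y,w,h) in wins.items():
    im=I[n][y:y+h,x:x+w].astype(float); b=((im[...,2]>1.4*im[...,0])&(im[...,2]>45)).astype(np.uint8)
    if n=="top": b=cv2.morphologyEx(b,cv2.MORPH_OPEN,np.ones((1,1)))
    c,_=cv2.findContours(b,cv2.RETR_EXTERNAL,cv2.CHAIN_APPROX_NONE)
    f=np.zeros_like(b); cv2.drawContours(f,[max(c,key=cv2.contourArea)],-1,1,-1); M[n]=f.astype(np.float32)
    cv2.imwrite(f"pics/m_{n}.png",cv2.resize(f*255,None,fx=6,fy=6,interpolation=0))
for cams in(["scene"],["top"],["scene","top"]):
    print("press",cams,*fitbox(M,wins,[.51,.187,.3],(.116,.116,0,.074),cams))
E
```

```text
scene 221.0
top 93.0
['scene'] [ 0.45889995 -0.01272646 -0.21658696] 45.136962890625
['top'] [ 0.45892745 -0.01160752 -0.3396919 ] 6.431396484375
['scene', 'top'] [ 0.45838195 -0.01146057 -0.31222564] 56.56787109375
press ['scene'] [0.52030388 0.19150639 0.37971854] 921.10888671875
press ['top'] [0.51903817 0.19070713 0.31981137] 85.91259765625
press ['scene', 'top'] [0.51910984 0.19085644 0.34656318] 1021.379638671875[ WARN:0@0.357] global loadsave.cpp:1063 imwrite_ Unsupported depth image for selected encoder is fallbacked to CV_8U.
```

View pics/v1.png

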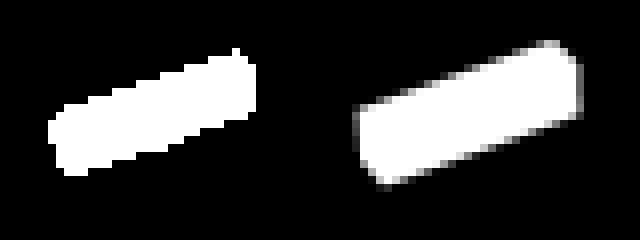

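View pics/m_scene.png

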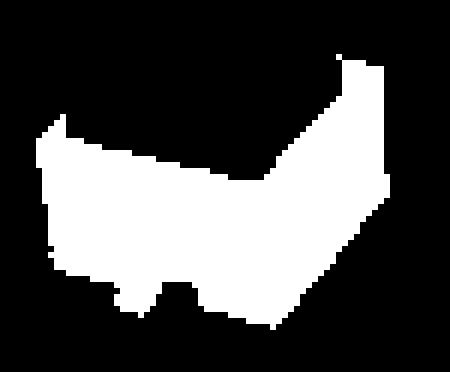

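```bash
python3 - <<'E'
from h import *
I={n:load(n,f"pics/{n}0.png") for n in C}
for n,(x,y,w,h) in {"scene":(238,156,70,42),"top":(240,180,52,50)}.items():
    cv2.imwrite(f"pics/w_{n}.png",cv2.resize(I[n][y:y+h,x:x+w][:,:,::-1],None,fx=11,fy=11,interpolation=0))
E
```

```text
(no output)
```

View pics/w_scene.png

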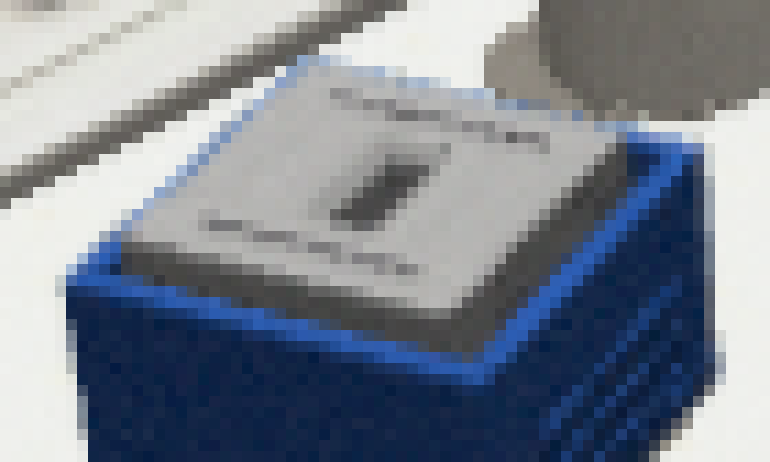

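View pics/w_top.png

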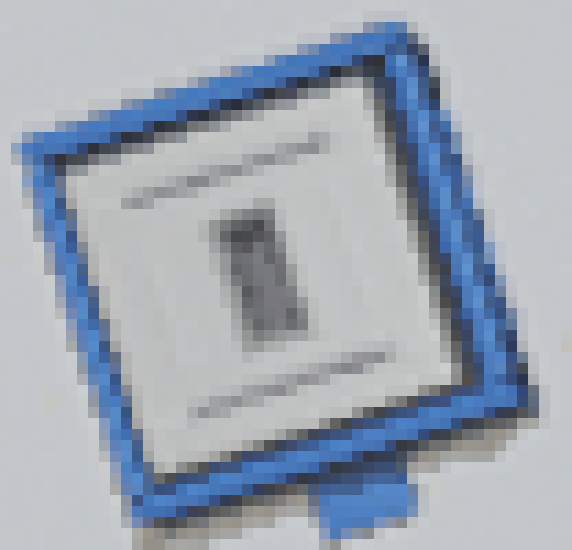

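```bash
cat >> h.py <<'E'
def weightm(I,wins,seed,z=None):
    M={}
    for n,(x,y,w,h) in wins.items():
        im=I[n][y:y+h,x:x+w].astype(float); mx,mn=im.max(2),im.min(2)
        if n=="scene": b=(mn>115)&(mx<212)&(mx-mn<22)
        else: b=(mn>125)&(mx-mn<14)
        b=b.astype(np.uint8)
        nn,l=cv2.connectedComponents(b,connectivity=4); u=l[seed[n][1]-y,seed[n][0]-x]; b=(l==u).astype(np.uint8)
        c,_=cv2.findContours(b,cv2.RETR_EXTERNAL,cv2.CHAIN_APPROX_NONE)
        f=np.zeros_like(b); cv2.drawContours(f,[max(c,key=cv2.contourArea)],-1,1,-1)
        f=cv2.morphologyEx(f,cv2.MORPH_OPEN,np.ones((3,3))); M[n]=f.astype(np.float32)
    return M
E
python3 - <<'E'
from h import *
I={n:load(n,f"pics/{n}0.png") for n in C}
wins={"scene":(238,156,70,42),"top":(240,180,52,50)}
M=weightm(I,wins,{"scene":(265,172),"top":(256,205)})
for n in M: print(n,M[n].sum()); cv2.imwrite(f"pics/wm_{n}.png",cv2.resize((M[n]*255).astype(np.uint8),None,fx=8,fy=8,interpolation=0))
for cams in(["scene"],["top"],["scene","top"]):
    p,r=fitbox(M,wins,[.518,.19,.3],(.09,.09,.082,.0821),cams); print(cams,p,r,hullmask("top",box(*p,.09,.09,.082,.0821),wins["top"]).sum())
for cams in(["scene"],["top"]):
    p,r=fitgen(lambda p:box(p[0],p[1],p[2],p[3],p[3],.082,.0821),M,wins,[.518,.19,.3,.09],cams,[.005,.005,.08,.004]); print(cams,p,r)
# slot: darkness-weighted centroid
for n,(x,y,w,h) in {"scene":(265,167,16,14),"top":(257,196,14,18)}.items():
    g=I[n][y:y+h,x:x+w].mean(2); d=np.clip(np.median(np.r_[g[0],g[-1]])-12-g,0,None); v,u=np.mgrid[y:y+h,x:x+w]
    c=((u*d).sum()/d.sum(),(v*d).sum()/d.sum()); 
    print(n,c,unproj(n,c,.082),unproj(n,c,.072))
E
```

```text
scene 632.0
top 851.0
['scene'] [0.51778778 0.19115176 0.31767925] 55.24853515625 842.4531
['top'] [0.51709449 0.19199712 0.30599224] 11.27099609375 844.84375
['scene', 'top'] [0.51721836 0.19179054 0.31100227] 70.3642578125 843.875
['scene'] [0.51744959 0.19090117 0.31930979 0.08913116] 54.170166015625
['top'] [0.51711497 0.19209731 0.30720482 0.09038308] 10.86083984375
scene (np.float64(272.07516915903796), np.float64(173.64297492466028)) [0.51294791 0.18540943 0.082     ] [0.52331071 0.19813401 0.072     ]
top (np.float64(262.9917456655733), np.float64(204.25833543596588)) [0.51834336 0.19273699 0.082     ] [0.51902032 0.19416684 0.072     ]
```

```bash
python3 -c "
import cv2,numpy as np
a=cv2.imread('pics/wm_scene.png');b=cv2.imread('pics/wm_top.png')
o=np.zeros((420,1000,3),np.uint8);o[:a.shape[0],:a.shape[1]]=a;o[:b.shape[0],570:570+b.shape[1]]=b
cv2.imwrite('pics/wm.png',cv2.resize(o,(780,328)))"
```

```text
(no output)
```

View pics/wm.png

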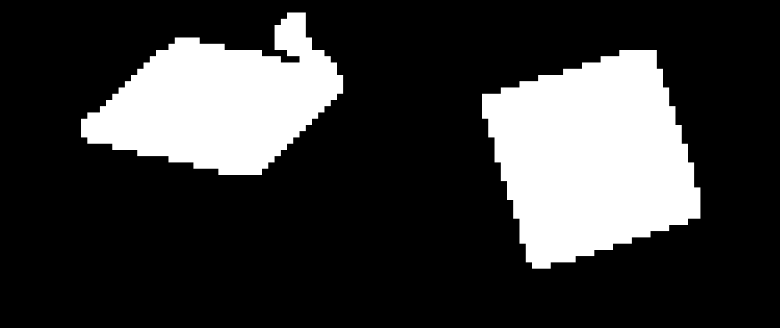

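```bash
cat >> h.py <<'E'
def to(x,y,z,yaw):
    o=robot.get_obs(); Rm=R.from_quat(o["tool_rot"])
    G=R.from_matrix(np.array([[np.cos(yaw),np.sin(yaw),0],[np.sin(yaw),-np.cos(yaw),0],[0,0,-1]]).T.T)
    G=R.from_matrix(np.column_stack([[np.cos(yaw),np.sin(yaw),0],[np.sin(yaw),-np.cos(yaw),0],[0,0,-1]]))
    rv=(Rm.inv()*G).as_rotvec(); d=Rm.inv().apply(np.array([x,y,z])-o["tcp_pos"])
    print("turn",np.round(rv/np.radians(30),4),"shift",np.round(d,4),"t",round(o["time"],2),"tcp",np.round(o["tcp_pos"],4),"F",np.round(o["ft_force"],2),"T",np.round(o["wrist_torque"],3),"op",round(o["opening"],3),"j",np.round(o["joint_pos"],2))
E
python3 -c "
from h import *
to(.4588,-.0118,.19,-.33)"
```

```text
turn [-3.1000e-03  8.0000e-04  1.3633e+00] shift [ 0.421  -0.3917 -0.0065] t 0.1 tcp [ 0.2152 -0.5326  0.1828] F [ 0.03 -0.89  0.18] T [-0.035 -0.014  0.005] op 0.998 j [-1.31  0.28  1.51 -0.    1.36 -0.12]
```

Emit:
play_rows --pt "0 0 0.3 0.05 -0.04 -0.005 0" --pt "0 0 0.5 0.1 -0.09 -0.01 -0.1" --pt "0 0 0.7 0.15 -0.14 -0.01 -0.15" --pt "0 0 0.9 0.2 -0.185 -0.01 -0.15" --pt "0 0 1 0.25 -0.23 -0.01 -0.15" --pt "0 0 1 0.3 -0.28 -0.01 -0.15" --pt "0 0 1 0.34 -0.315 -0.01 -0.15" --pt "0 0 1 0.38 -0.355 -0.01 -0.15"

```text
time: 1.1
tcp_pos: [0.4269, -0.0787, 0.1935]
tool_rot: [0.998, -0.07, 0.0, 0.0]
ft_force: [0.6, -1.1, -0.1]
opening: 0.426
```

```bash
python3 -c "
from h import *
to(.4588,-.0118,.15,-.33)"
```

```text
turn [ 0.0005 -0.001   0.3629] shift [ 0.0223 -0.0708  0.0435] t 1.1 tcp [ 0.4269 -0.0787  0.1935] F [ 0.63 -1.11 -0.08] T [0.008 0.002 0.002] op 0.426 j [-0.34  0.05  1.76 -0.    1.33  1.37]
```

Emit:
play_rows --pt "0 0 0.2 0.01 -0.035 0.01 -0.15" --pt "0 0 0.363 0.022 -0.071 0.025 -0.15" --pt "0 0 0.363 0.0223 -0.0708 0.0435 -0.15" --pt "0 0 0.363 0.0223 -0.0708 0.0435 -0.15"

```text
time: 1.6
tcp_pos: [0.4568, -0.0129, 0.1486]
tool_rot: [0.987, -0.164, -0.002, 0.0]
ft_force: [0.2, -0.0, 0.4]
opening: 0.423
```

```bash
python3 -c "
from h import *
to(.4588,-.0118,.076,-.33)
for n in C: cv2.imwrite(f'pics/{n}1.png',robot.read_camera(n)[:,:,::-1])
s=cv2.imread('pics/scene1.png');t=cv2.imread('pics/top1.png')
cv2.imwrite('pics/d1.png',np.hstack([cv2.resize(s[170:250,270:350],None,fx=5,fy=5),cv2.resize(t[190:270,290:370],None,fx=5,fy=5)]))
"
```

```text
turn [0.0015 0.0077 0.0025] shift [ 0.0018 -0.0018  0.0726] t 1.6 tcp [ 0.4568 -0.0129  0.1486] F [ 0.18 -0.04  0.4 ] T [ 0.04  -0.006 -0.027] op 0.423 j [-0.18  0.12  1.8  -0.    1.23  1.72]
```

View pics/d1.png

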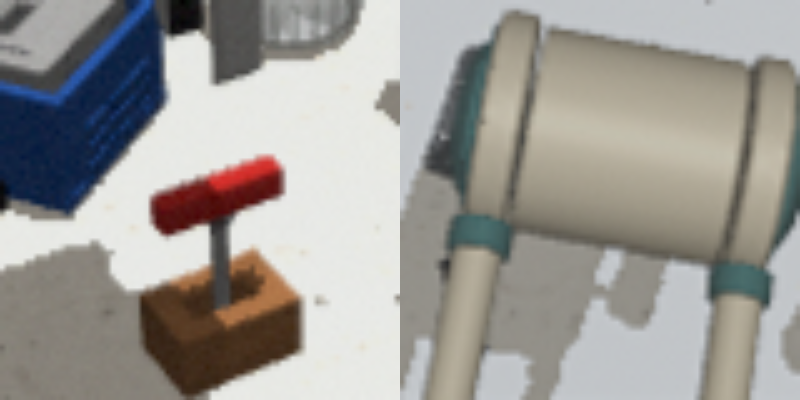

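```bash
python3 -c "
from h import *
o=robot.get_obs(); Rm=R.from_quat(o['tool_rot']); 
for d in(-.02,.02): print(proj('scene',o['tcp_pos']+Rm.apply([0,d,0])))
print(proj('scene',[.4588,-.0118,.093]))
"
```

```text
[[307.91264897 183.832237  ]]
[[316.51508289 192.5643895 ]]
[[312.46871285 208.52912612]]
```

Emit:
play_rows --pt "0 0.005 0.0025 0.0018 -0.0018 0.02 -0.15" --pt "0 0.005 0.0025 0.0018 -0.0018 0.045 -0.15" --pt "0 0.005 0.0025 0.0018 -0.0018 0.065 -0.15" --pt "0 0.005 0.0025 0.0018 -0.0018 0.0726 -0.15" --pt "0 0.005 0.0025 0.0018 -0.0018 0.0726 -0.15" --force 10

```text
time: 2.33
tcp_pos: [0.4609, -0.013, 0.0778]
tool_rot: [0.986, -0.165, 0.002, 0.0]
ft_force: [-0.3, -0.1, -0.7]
opening: 0.431
```

```bash
python3 -c "
from h import *
to(.4588,-.0118,.076,-.33)
cv2.imwrite('pics/scene2.png',robot.read_camera('scene')[:,:,::-1])
s=cv2.imread('pics/scene2.png')
cv2.imwrite('pics/d2.png',cv2.resize(s[160:260,260:380],None,fx=5,fy=5))
"
```

```text
turn [ 0.0001 -0.0059 -0.0037] shift [-0.0024 -0.0004  0.0018] t 2.33 tcp [ 0.4609 -0.013   0.0778] F [-0.34 -0.11 -0.73] T [-0.023 -0.013  0.002] op 0.431 j [-0.18  0.19  1.91 -0.    1.04  1.72]
```

View pics/d2.png

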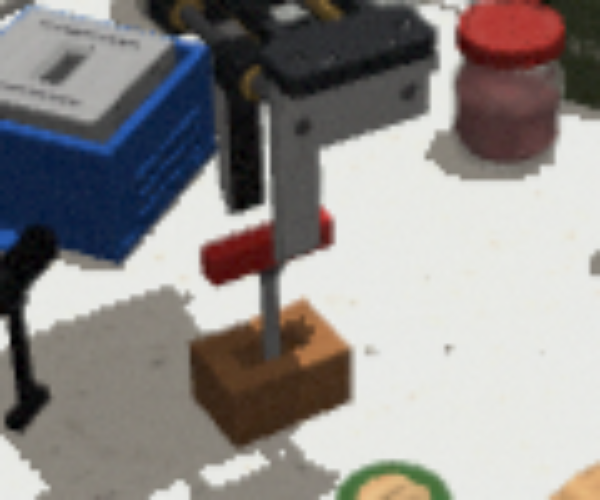

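The fingers straddle the handle (crop 295,240), so I centre them and close.

Emit:
play_rows --pt "0 0 0 -0.002 0 0.001 -0.15" --pt "0 0 0 -0.002 0 0.001 -0.5" --pt "0 0 0 -0.002 0 0.001 -0.8" --pt "0 0 0 -0.002 0 0.001 -1" --pt "0 0 0 -0.002 0 0.001 -1" --pt "0 0 0 -0.002 0 0.001 -1" --force 10

```text
time: 3.12
tcp_pos: [0.4589, -0.0119, 0.0766]
tool_rot: [0.986, -0.165, 0.001, 0.0]
ft_force: [0.6, 0.2, 0.4]
opening: 0.148
```

```bash
python3 -c "
from h import *
to(.4588,-.0118,.076,-.33)"
```

```text
turn [ 0.     -0.0058 -0.0022] shift [-0.0002 -0.      0.0006] t 3.12 tcp [ 0.4589 -0.0119  0.0766] F [0.58 0.2  0.45] T [ 0.071 -0.    -0.035] op 0.148 j [-0.18  0.19  1.91 -0.    1.03  1.72]
```

Emit:
play_rows --pt "0 0 0 0 0 0 -1" --pt "0 0 0 0 0 0 -1" --pt "0 0 0 0 0 -0.008 -1" --pt "0 0 0 0 0 -0.02 -1" --pt "0 0 0 0 0 -0.045 -1" --pt "0 0 0 0 0 -0.075 -1" --pt "0 0 0 0 0 -0.1 -1" --pt "0 0 0 0 0 -0.113 -1" --force 40

```text
time: 4.12
tcp_pos: [0.4592, -0.0119, 0.1914]
tool_rot: [0.986, -0.165, 0.003, 0.0]
ft_force: [-0.4, 0.3, -0.9]
opening: 0.138
```

```bash
python3 -c "
from h import *
to(.5172,.1915,.19,.31)
for n in C: cv2.imwrite(f'pics/{n}3.png',robot.read_camera(n)[:,:,::-1])
s=cv2.imread('pics/scene3.png')
cv2.imwrite('pics/d3.png',cv2.resize(s[110:260,240:400],None,fx=4,fy=4))
"
```

```text
turn [ 0.0026 -0.0103 -1.2245] shift [-0.0112 -0.2112  0.0014] t 4.12 tcp [ 0.4592 -0.0119  0.1914] F [-0.36  0.35 -0.89] T [0.064 0.017 0.025] op 0.138 j [-0.18  0.09  1.72 -0.    1.32  1.72]
```

View pics/d3.png

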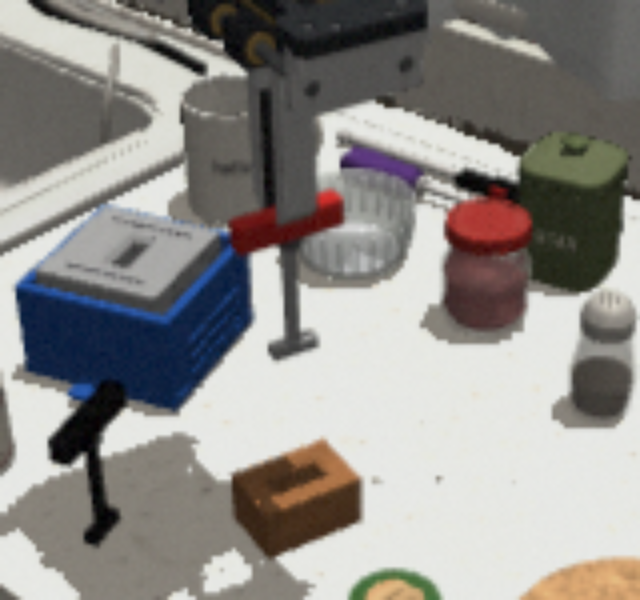

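Key held and clear of the stand (foot at scene pixel ~313,196). Moving over the slot.

Emit:
play_rows --pt "0 0 -0.15 -0.001 -0.02 0 -1" --pt "0 0 -0.35 -0.003 -0.055 0 -1" --pt "0 -0.005 -0.55 -0.005 -0.095 0 -1" --pt "0 -0.005 -0.75 -0.007 -0.135 0 -1" --pt "0 -0.01 -0.9 -0.009 -0.17 0 -1" --pt "0 -0.01 -1 -0.011 -0.2 0 -1" --pt "0 -0.01 -1 -0.0112 -0.2112 0.001 -1" --pt "0 -0.01 -1 -0.0112 -0.2112 0.001 -1"

```text
time: 5.22
tcp_pos: [0.516, 0.1914, 0.1874]
tool_rot: [0.995, 0.096, -0.002, 0.001]
ft_force: [-0.1, -0.5, -0.1]
opening: 0.134
```

```bash
python3 -c "
from h import *
to(.5172,.1915,.17,.31)"
```

```text
turn [ 0.001   0.0096 -0.2242] shift [0.0013 0.0001 0.0174] t 5.22 tcp [0.516  0.1914 0.1874] F [-0.13 -0.49 -0.13] T [ 0.047 -0.04   0.011] op 0.134 j [ 0.23  0.24  1.55 -0.    1.36  1.61]
```

Emit:
play_rows --pt "0 0.005 -0.224 0.0012 0 0.008 -1" --pt "0 0.005 -0.224 0.0012 0 0.0174 -1" --pt "0 0.005 -0.224 0.0012 0 0.0174 -1" --pt "0 0.005 -0.224 0.0012 0 0.0174 -1"

```text
time: 5.72
tcp_pos: [0.5177, 0.1914, 0.1711]
tool_rot: [0.988, 0.153, -0.0, 0.0]
ft_force: [0.3, -0.4, -1.2]
opening: 0.141
```

```bash
python3 -c "
from h import *
for i in range(3): to(.5172,.1915,.17,.31); [cv2.imwrite(f'pics/{n}4_{i}.png',robot.read_camera(n)[:,:,::-1]) for n in C]
s=cv2.imread('pics/scene4_2.png')
cv2.imwrite('pics/d4.png',cv2.resize(s[130:220,225:325],None,fx=6,fy=6,interpolation=cv2.INTER_CUBIC))
"
```

```text
turn [ 0.0001  0.0001 -0.0036] shift [-0.0004 -0.0003  0.0011] t 5.72 tcp [0.5177 0.1914 0.1711] F [ 0.3  -0.38 -1.16] T [ 0.006  0.036 -0.027] op 0.141 j [ 0.23  0.25  1.57 -0.    1.32  1.49]
turn [ 0.     -0.0011 -0.0022] shift [-0.0007 -0.0001  0.0014] t 5.83 tcp [0.5179 0.1916 0.1714] F [-0.99 -0.54 -0.56] T [-0.002  0.015 -0.039] op 0.139 j [0.23 0.25 1.57 0.   1.32 1.49]
turn [ 0.     -0.0012 -0.0013] shift [-0.0007  0.      0.0014] t 5.92 tcp [0.5179 0.1918 0.1714] F [ 0.13  0.34 -0.84] T [ 0.013 -0.014 -0.012] op 0.141 j [0.23 0.25 1.57 0.   1.32 1.49]
```

View pics/d4.png

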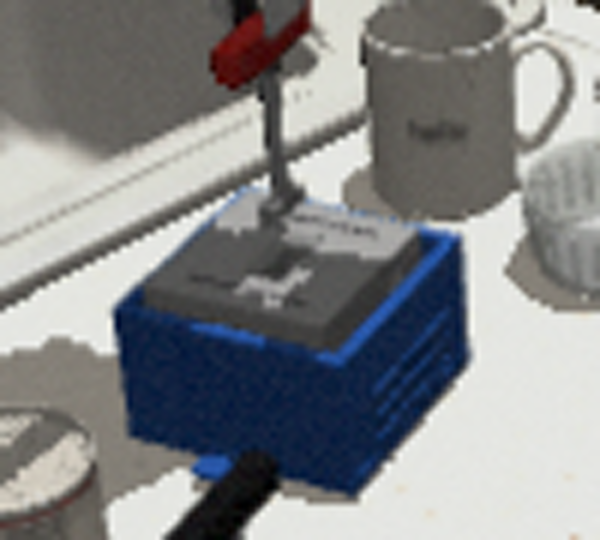

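```bash
python3 -c "
from h import *
s=cv2.imread('pics/scene4_2.png')
x,y,w,h=240,130,60,60;k=10
c=cv2.resize(s[y:y+h,x:x+w],None,fx=k,fy=k,interpolation=cv2.INTER_CUBIC)
def dr(P,col):
    hl=cv2.convexHull(((proj('scene',P)-[x,y]+.5)*k-.5).astype(np.float32)).astype(int); cv2.polylines(c,[hl],True,col,1)
X,Y,Z=.5178,.1917,.1714-.0666;yw=.31
dr(box(X,Y,yw,.028,.009,Z,Z+.008),(0,255,0))
dr(cyl(X,Y,.00425,Z+.008,Z+.074),(0,255,0))
dr(box(X,Y,yw,.064,.014,Z+.074,Z+.092),(0,255,255))
dr(box(.5172,.1915,yw,.09,.09,.082,.0821),(255,0,255))
dr(box(.5172,.1915,yw,.032,.012,.078,.0781),(0,0,255))
cv2.imwrite('pics/d5.png',c)
"
```

```text
(no output)
```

View pics/d5.png

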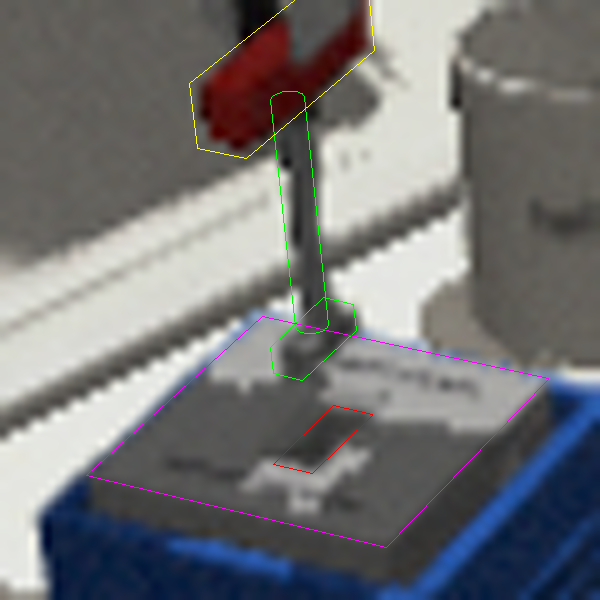

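Foot and slot match the model to within ~0.5 mm. Descending gently.

Emit:
play_rows --pt "0 0 0 -0.0005 0 0.006 -1" --pt "0 0 0 -0.0005 0 0.013 -1" --pt "0 0 0 -0.0005 0 0.019 -1" --pt "0 0 0 -0.0005 0 0.022 -1" --pt "0 0 0 -0.0005 0 0.0245 -1" --pt "0 0 0 -0.0005 0 0.027 -1" --pt "0 0 0 -0.0005 0 0.0285 -1"

```text
time: 6.9
tcp_pos: [0.5172, 0.1917, 0.1424]
tool_rot: [0.988, 0.154, -0.0, -0.0]
ft_force: [0.3, -0.7, -1.3]
opening: 0.139
```

```bash
python3 -c "
from h import *
to(.5172,.1915,.14,.31)"
```

```text
turn [-0.0002 -0.     -0.0006] shift [-0.0001  0.0001  0.0024] t 6.9 tcp [0.5172 0.1917 0.1424] F [ 0.35 -0.66 -1.32] T [ 0.033 -0.     0.013] op 0.139 j [0.23 0.27 1.62 0.   1.25 1.49]
```

Emit:
play_rows --pt "0 0 0 0 0 0.003 -1" --pt "0 0 0 0 0 0.006 -1" --pt "0 0 0 0 0 0.009 -1" --pt "0 0 0 0 0 0.012 -1" --pt "0 0 0 0 0 0.0145 -1" --pt "0 0 0 0 0 0.017 -1" --pt "0 0 0 0 0 0.019 -1"

```text
time: 7.78
tcp_pos: [0.5172, 0.1917, 0.1234]
tool_rot: [0.988, 0.154, -0.0, -0.0]
ft_force: [-0.8, -0.6, -0.4]
opening: 0.141
```

```bash
python3 -c "
from h import *
to(.5172,.1915,.12,.31)"
```

```text
turn [-0.0002  0.0002 -0.0006] shift [-0.      0.0002  0.0034] t 7.78 tcp [0.5172 0.1917 0.1234] F [-0.79 -0.6  -0.36] T [ 0.001  0.041 -0.031] op 0.141 j [0.23 0.28 1.65 0.   1.21 1.49]
```

Emit:
play_rows --pt "0 0 0 0 0 0.0012 -1" --pt "0 0 0 0 0 0.0024 -1" --pt "0 0 0 0 0 0.0034 -1"

```text
time: 8.15
tcp_pos: [0.5172, 0.1917, 0.1201]
tool_rot: [0.988, 0.154, -0.0, -0.0]
ft_force: [-0.4, 0.1, -0.6]
opening: 0.135
```

Emit:
play_rows --pt "0 0 0 0 0 0.0005 -1" --pt "0 0 0 0 0 0.001 -1"

```text
time: 8.4
tcp_pos: [0.5172, 0.1916, 0.1191]
tool_rot: [0.988, 0.154, -0.0, -0.0]
ft_force: [-0.3, 0.5, -0.5]
opening: 0.133
```

Emit:
play_rows --pt "0 0 0 0 0 0.0005 -1" --pt "0 0 0 0 0 0.001 -1"

```text
time: 8.65
tcp_pos: [0.5172, 0.1917, 0.1181]
tool_rot: [0.988, 0.154, -0.0, -0.0]
ft_force: [-0.4, 1.0, -0.9]
opening: 0.138
```

Emit:
play_rows --pt "0 0 0 0 0 0.0005 -1" --pt "0 0 0 0 0 0.001 -1"

```text
time: 8.9
tcp_pos: [0.5176, 0.1918, 0.1179]
tool_rot: [0.988, 0.154, 0.001, -0.0]
ft_force: [-0.7, -0.3, 6.1]
opening: 0.137
```

Emit:
play_rows --pt "0 0 0 0 0 0.0005 -1" --pt "0 0 0 0 0 0.001 -1"

```text
time: 9.15
tcp_pos: [0.5181, 0.1919, 0.1178]
tool_rot: [0.988, 0.154, 0.001, -0.0]
ft_force: [-2.0, -0.8, 10.0]
opening: 0.135
```

Floor felt at TCP z ≈ 0.118 (depth ~30.7 mm, within 10 N). I back off to the middle of the play and then turn.

Emit:
play_rows --pt "0 0 0 0 0 -0.002 -1" --pt "0 0 0 0 0 -0.0033 -1" --pt "0 0 0 0 0 -0.0033 -1" --pt "0 0 0 0 0 -0.0033 -1"

```text
time: 9.65
tcp_pos: [0.517, 0.1916, 0.119]
tool_rot: [0.988, 0.154, -0.0, -0.0]
ft_force: [-0.5, -0.5, -1.5]
opening: 0.137
```

```bash
python3 -c "
from h import *
to(.5172,.1916,.1194,.31)"
```

```text
turn [-0.0003  0.0016 -0.0006] shift [ 0.0002  0.0001 -0.0004] t 9.65 tcp [0.517  0.1916 0.119 ] F [-0.47 -0.53 -1.51] T [-0.01  -0.004 -0.015] op 0.137 j [0.23 0.29 1.66 0.   1.2  1.49]
```

Emit:
play_rows --pt "0 0 -0.1 0.0002 0 -0.0003 -1" --pt "0 0 -0.2 0.0002 0 -0.0003 -1" --pt "0 0 -0.3 0.0002 0 -0.0003 -1" --pt "0 0 -0.4 0.0002 0 -0.0003 -1"

```text
time: 10.15
tcp_pos: [0.5172, 0.1917, 0.1194]
tool_rot: [0.966, 0.258, -0.0, -0.0]
ft_force: [-0.2, -0.3, -0.9]
opening: 0.143
```

```bash
python3 -c "
from h import *
to(.5172,.1916,.1194,.31+np.pi/2)"
```

```text
turn [-1.1000e-03  5.0000e-04 -2.5973e+00] shift [-0.0001  0.      0.    ] t 10.15 tcp [0.5172 0.1917 0.1194] F [-0.17 -0.3  -0.95] T [-0.038 -0.017  0.001] op 0.143 j [0.23 0.29 1.66 0.   1.2  1.28]
```

Emit:
play_rows --pt "0 0 -0.12 0 0 0 -1" --pt "0 0 -0.25 0 0 0 -1" --pt "0 0 -0.38 0 0 0 -1" --pt "0 0 -0.5 0 0 0 -1" --pt "0 0 -0.63 0 0 0 -1" --pt "0 0 -0.75 0 0 0 -1" --pt "0 0 -0.87 0 0 0 -1"

```text
time: 11.02
tcp_pos: [0.5172, 0.1917, 0.1194]
tool_rot: [0.883, 0.469, -0.0, -0.0]
ft_force: [-0.4, 0.5, -0.7]
opening: 0.137
```

```bash
python3 -c "
from h import *
to(.5172,.1916,.1194,.31+np.pi/2)"
```

```text
turn [-1.2000e-03  2.0000e-04 -1.7266e+00] shift [-0.0001  0.      0.    ] t 11.03 tcp [0.5172 0.1917 0.1194] F [-0.36  0.51 -0.71] T [-0.013 -0.04   0.054] op 0.137 j [0.23 0.29 1.66 0.   1.2  0.82]
```

Emit:
play_rows --pt "0 0 -0.12 0 0 0 -1" --pt "0 0 -0.25 0 0 0 -1" --pt "0 0 -0.38 0 0 0 -1" --pt "0 0 -0.5 0 0 0 -1" --pt "0 0 -0.63 0 0 0 -1" --pt "0 0 -0.75 0 0 0 -1" --pt "0 0 -0.87 0 0 0 -1"

```text
time: 11.9
tcp_pos: [0.5172, 0.1917, 0.1194]
tool_rot: [0.754, 0.656, -0.0, -0.0]
ft_force: [0.3, -0.0, -0.6]
opening: 0.14
```

```bash
python3 -c "
from h import *
to(.5172,.1916,.1194,.31+np.pi/2)"
```

```text
turn [-1.200e-03 -1.000e-04 -8.567e-01] shift [-0.0001 -0.      0.    ] t 11.9 tcp [0.5172 0.1917 0.1194] F [ 0.3  -0.   -0.62] T [-0.038  0.016 -0.017] op 0.14 j [0.23 0.29 1.66 0.   1.2  0.37]
```

Emit:
play_rows --pt "0 0 -0.12 0 0 0 -1" --pt "0 0 -0.25 0 0 0 -1" --pt "0 0 -0.38 0 0 0 -1" --pt "0 0 -0.5 0 0 0 -1" --pt "0 0 -0.63 0 0 0 -1" --pt "0 0 -0.75 0 0 0 -1" --pt "0 0 -0.857 0 0 0 -1" --pt "0 0 -0.857 0 0 0 -1"

```text
time: 12.9
tcp_pos: [0.5173, 0.1917, 0.1195]
tool_rot: [0.59, 0.807, -0.0, -0.0]
ft_force: [-0.5, 0.8, -1.0]
opening: 0.139
```

```bash
python3 -c "
from h import *
to(.5172,.1916,.1194,.31+np.pi/2)
cv2.imwrite('pics/s6.png',cv2.resize(robot.read_camera('scene')[110:230,210:340,::-1],None,fx=5,fy=5,interpolation=cv2.INTER_CUBIC))"
```

```text
turn [-0.0009 -0.0002 -0.0048] shift [-0.0001 -0.0001  0.0001] t 12.9 tcp [0.5173 0.1917 0.1195] F [-0.47  0.77 -1.02] T [-0.069 -0.058  0.046] op 0.139 j [ 0.23  0.29  1.66  0.    1.2  -0.08]
```

View pics/s6.png

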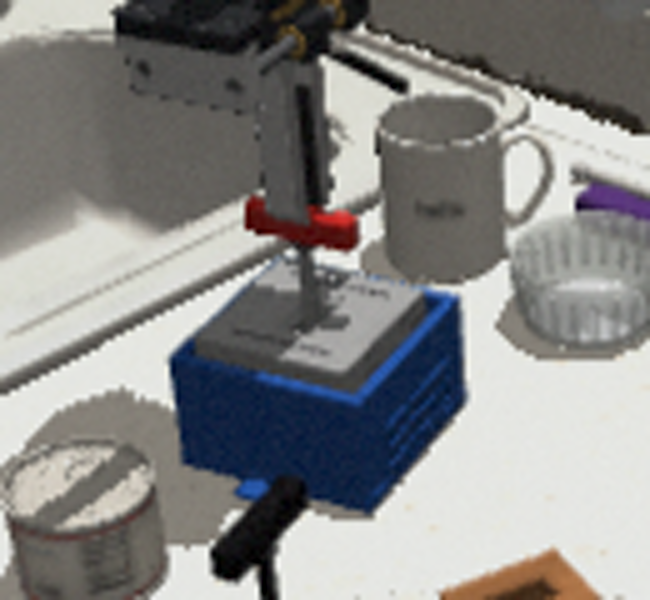

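The handle is now perpendicular to the slot, with no resistance felt. I raise the grip and lift slowly.

Emit:
play_rows --pt "0 0 0 0 0 0 -1" --pt "0 0 0 0 0 -0.001 -1" --pt "0 0 0 0 0 -0.002 -1" --pt "0 0 0 0 0 -0.003 -1" --pt "0 0 0 0 0 -0.0045 -1" --pt "0 0 0 0 0 -0.006 -1" --force 60

```text
time: 13.7
tcp_pos: [0.517, 0.1917, 0.1254]
tool_rot: [0.59, 0.807, -0.0, -0.0]
ft_force: [-0.3, 0.4, -6.1]
opening: 0.127
```

```bash
python3 -c "
from h import *
to(.5172,.1916,.124,.31+np.pi/2)"
```

```text
turn [-0.0022 -0.0005 -0.0036] shift [-0.0001  0.0002  0.0014] t 13.7 tcp [0.517  0.1917 0.1254] F [-0.26  0.4  -6.13] T [-0.004 -0.094  0.013] op 0.127 j [ 0.23  0.28  1.65  0.    1.21 -0.08]
```

Emit:
play_rows --pt "0 0 0 0 0 -0.003 -1" --pt "0 0 0 0 0 -0.008 -1" --pt "0 0 0 0 0 -0.015 -1" --pt "0 0 0 0 0 -0.023 -1" --pt "0 0 0 0 0 -0.031 -1" --pt "0 0 0 0 0 -0.038 -1" --pt "0 0 0 0 0 -0.043 -1" --pt "0 0 0 0 0 -0.046 -1"

```text
time: 14.7
tcp_pos: [0.5174, 0.1917, 0.172]
tool_rot: [0.59, 0.807, 0.0, 0.0]
ft_force: [0.4, 0.3, -6.7]
opening: 0.136
```

```bash
python3 -c "
from h import *
to(.5172,.1916,.205,.31+np.pi/2)
cv2.imwrite('pics/s7.png',cv2.resize(robot.read_camera('scene')[80:230,210:340,::-1],None,fx=4,fy=4,interpolation=cv2.INTER_CUBIC))"
```

```text
turn [ 0.0003 -0.0001 -0.0035] shift [-0.     -0.0002 -0.033 ] t 14.7 tcp [0.5174 0.1917 0.172 ] F [ 0.44  0.31 -6.67] T [-0.067 -0.13   0.021] op 0.136 j [ 0.23  0.25  1.57  0.    1.32 -0.08]
```

View pics/s7.png

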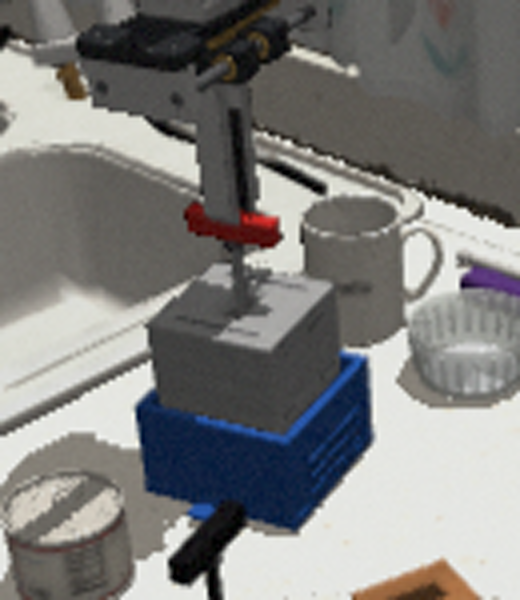

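The weight hangs level on the key, clear of the walls. Continuing up.

Emit:
play_rows --pt "0 0 0 0 0 -0.003 -1" --pt "0 0 0 0 0 -0.009 -1" --pt "0 0 0 0 0 -0.017 -1" --pt "0 0 0 0 0 -0.025 -1" --pt "0 0 0 0 0 -0.032 -1" --pt "0 0 0 0 0 -0.037 -1" --pt "0 0 0 0 0 -0.04 -1"

```text
time: 15.62
tcp_pos: [0.5174, 0.1917, 0.2121]
tool_rot: [0.59, 0.807, 0.0, 0.0]
ft_force: [-0.1, 0.5, -6.8]
opening: 0.132
```

```bash
python3 -c "
from h import *
to(.4930,-.2315,.212,.31+np.pi/2)"
```

```text
turn [ 0.0004 -0.0002 -0.0036] shift [-0.3959 -0.1516 -0.    ] t 15.62 tcp [0.5174 0.1917 0.2121] F [-0.07  0.52 -6.79] T [-0.04  -0.129  0.013] op 0.132 j [ 0.23  0.23  1.5   0.    1.41 -0.08]
```

Emit:
play_rows --pt "0 0 0 -0.004 -0.0015 0 -1" --pt "0 0 0 -0.016 -0.006 0 -1" --pt "0 0 0 -0.036 -0.0136 0 -1" --pt "0 0 0 -0.061 -0.0235 0 -1" --pt "0 0 0 -0.091 -0.035 0 -1" --pt "0 0 0 -0.125 -0.048 0 -1" --pt "0 0 0 -0.16 -0.0614 0 -1" --pt "0 0 0 -0.198 -0.0758 0 -1"

```text
time: 16.62
tcp_pos: [0.5044, -0.0218, 0.2115]
tool_rot: [0.59, 0.807, -0.0, -0.0]
ft_force: [-0.1, -0.4, -5.9]
opening: 0.13
```

Emit:
play_rows --pt "0 0 0 -0.038 -0.0144 0 -1" --pt "0 0 0 -0.073 -0.028 0 -1" --pt "0 0 0 -0.107 -0.041 0 -1" --pt "0 0 0 -0.137 -0.0523 0 -1" --pt "0 0 0 -0.162 -0.062 0 -1" --pt "0 0 0 -0.182 -0.07 0 -1" --pt "0 0 0 -0.194 -0.0743 0 -1" --pt "0 0 0 -0.198 -0.0758 0 -1"

```text
time: 17.62
tcp_pos: [0.4929, -0.2321, 0.2115]
tool_rot: [0.59, 0.807, 0.0, -0.0]
ft_force: [0.0, 0.3, -6.2]
opening: 0.133
```

Emit:
play_rows --pt "0 0 0 0 0 0 -1" --pt "0 0 0 0 0 0 -1"

```text
time: 17.88
tcp_pos: [0.493, -0.2306, 0.2117]
tool_rot: [0.59, 0.808, 0.0, -0.0]
ft_force: [0.1, 0.1, -5.7]
opening: 0.134
```

```bash
python3 -c "
from h import *
to(.4930,-.2315,.16,.31+np.pi/2)
cv2.imwrite('pics/s8.png',cv2.resize(robot.read_camera('scene')[150:330,290:490,::-1],None,fx=3.3,fy=3.3,interpolation=cv2.INTER_CUBIC))"
```

```text
turn [ 0.0001 -0.0017 -0.0018] shift [-0.0009 -0.0003  0.0517] t 17.88 tcp [ 0.493  -0.2306  0.2117] F [ 0.14  0.07 -5.74] T [ 0.    -0.062  0.054] op 0.134 j [-0.57  0.22  1.52  0.    1.41 -0.87]
```

View pics/s8.png

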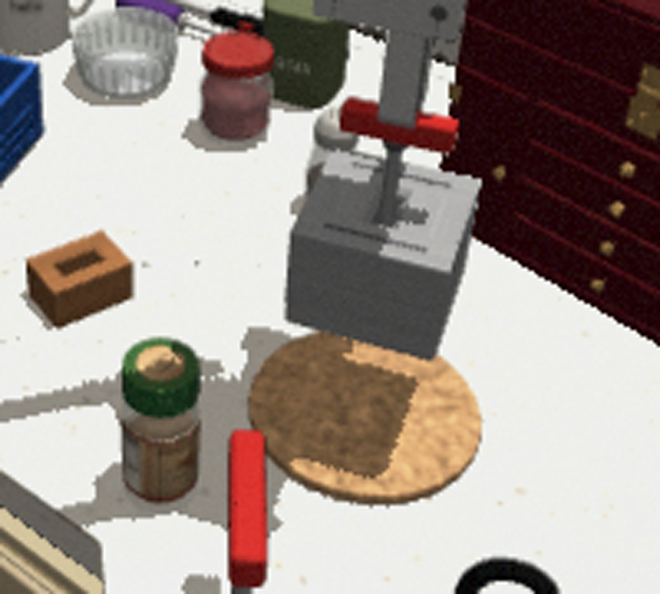

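The weight hangs level over the trivet. Lowering to ~5 mm above it, then softly.

Emit:
play_rows --pt "0 0 0 -0.0007 -0.0003 0.004 -1" --pt "0 0 0 -0.0007 -0.0003 0.014 -1" --pt "0 0 0 -0.0007 -0.0003 0.029 -1" --pt "0 0 0 -0.0007 -0.0003 0.046 -1" --pt "0 0 0 -0.0007 -0.0003 0.062 -1" --pt "0 0 0 -0.0007 -0.0003 0.075 -1" --pt "0 0 0 -0.0007 -0.0003 0.083 -1" --pt "0 0 0 -0.0007 -0.0003 0.086 -1"

```text
time: 18.92
tcp_pos: [0.4929, -0.2323, 0.1252]
tool_rot: [0.59, 0.807, -0.0, -0.0]
ft_force: [1.2, -0.4, -6.6]
opening: 0.129
```

Emit:
play_rows --pt "0 0 0 0 0 0 -1" --pt "0 0 0 0 0 0.0005 -1" --pt "0 0 0 0 0 0.001 -1"

```text
time: 19.3
tcp_pos: [0.4932, -0.2326, 0.1251]
tool_rot: [0.59, 0.807, 0.0, 0.0]
ft_force: [0.0, -1.0, -6.5]
opening: 0.13
```

```bash
python3 -c "
from h import *
to(.4930,-.2315,.12,.31+np.pi/2)
cv2.imwrite('pics/s9.png',cv2.resize(robot.read_camera('scene')[170:320,310:480,::-1],None,fx=4,fy=4,interpolation=cv2.INTER_CUBIC))"
```

```text
turn [ 0.0011  0.0014 -0.0036] shift [0.0011 0.0001 0.0051] t 19.3 tcp [ 0.4932 -0.2326  0.1251] F [ 0.02 -0.97 -6.49] T [-0.017 -0.092 -0.002] op 0.13 j [-0.57  0.27  1.66 -0.    1.21 -0.88]
```

View pics/s9.png

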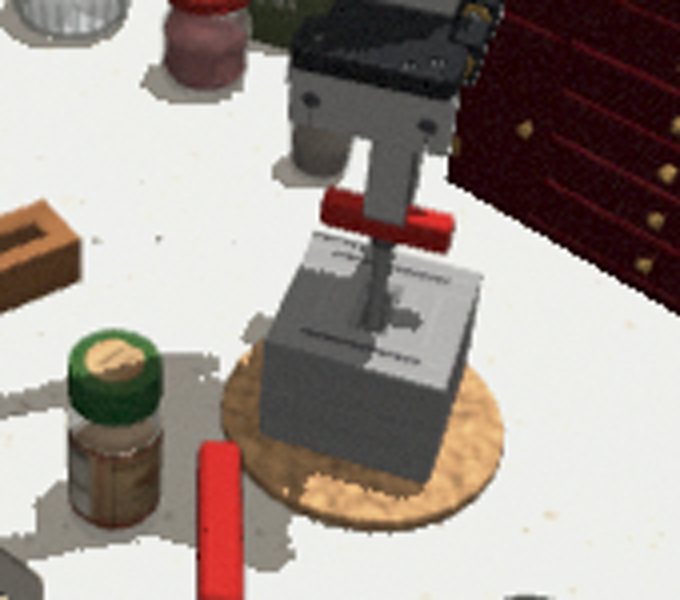

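Emit:
play_rows --pt "0 0 0 0.0005 0 0.001 -1" --pt "0 0 0 0.001 0 0.002 -1" --pt "0 0 0 0.001 0 0.003 -1" --pt "0 0 0 0.001 0 0.004 -1" --pt "0 0 0 0.001 0 0.005 -1"

```text
time: 19.98
tcp_pos: [0.4927, -0.2314, 0.1196]
tool_rot: [0.59, 0.807, -0.0, -0.0]
ft_force: [-0.3, -0.2, -5.3]
opening: 0.13
```

Emit:
play_rows --pt "0 0 0 0 0 0.0005 -1" --pt "0 0 0 0 0 0.001 -1"

```text
time: 20.23
tcp_pos: [0.493, -0.2315, 0.1189]
tool_rot: [0.59, 0.807, 0.0, 0.0]
ft_force: [0.6, 0.9, -3.0]
opening: 0.133
```

Emit:
play_rows --pt "0 0 0 0 0 0.0005 -1" --pt "0 0 0 0 0 0.001 -1"

```text
time: 20.48
tcp_pos: [0.4932, -0.2319, 0.1185]
tool_rot: [0.59, 0.807, -0.0, 0.001]
ft_force: [-0.9, 0.9, -1.5]
opening: 0.134
```

Touched down softly. Now I lower the key's foot to its chamber floor so it won't drop on release.

Emit:
play_rows --pt "0 0 0 0 0 0.0005 -1" --pt "0 0 0 0 0 0.001 -1" --pt "0 0 0 0 0 0.0015 -1" --pt "0 0 0 0 0 0.0018 -1"

```text
time: 20.98
tcp_pos: [0.4927, -0.2315, 0.1159]
tool_rot: [0.59, 0.807, -0.0, 0.0]
ft_force: [0.6, 0.4, 0.6]
opening: 0.131
```

Emit:
play_rows --pt "0 0 0 0 0 0.0004 -1" --pt "0 0 0 0 0 0.0007 -1"

```text
time: 21.22
tcp_pos: [0.4931, -0.2317, 0.1159]
tool_rot: [0.59, 0.807, 0.0, 0.001]
ft_force: [-0.5, -0.3, 4.8]
opening: 0.135
```

```bash
python3 -c "
from h import *
to(.4930,-.2315,.116,.31+np.pi/2)
[cv2.imwrite(f'pics/{n}10.png',robot.read_camera(n)[:,:,::-1]) for n in C]
cv2.imwrite('pics/s10.png',cv2.resize(cv2.imread('pics/scene10.png')[170:320,310:480],None,fx=4,fy=4,interpolation=cv2.INTER_CUBIC))"
```

```text
turn [ 0.0014  0.0017 -0.0036] shift [ 0.0002 -0.     -0.0001] t 21.23 tcp [ 0.4931 -0.2317  0.1159] F [-0.5  -0.33  4.85] T [ 0.031 -0.01   0.016] op 0.135 j [-0.57  0.28  1.68 -0.    1.18 -0.88]
```

View pics/s10.png

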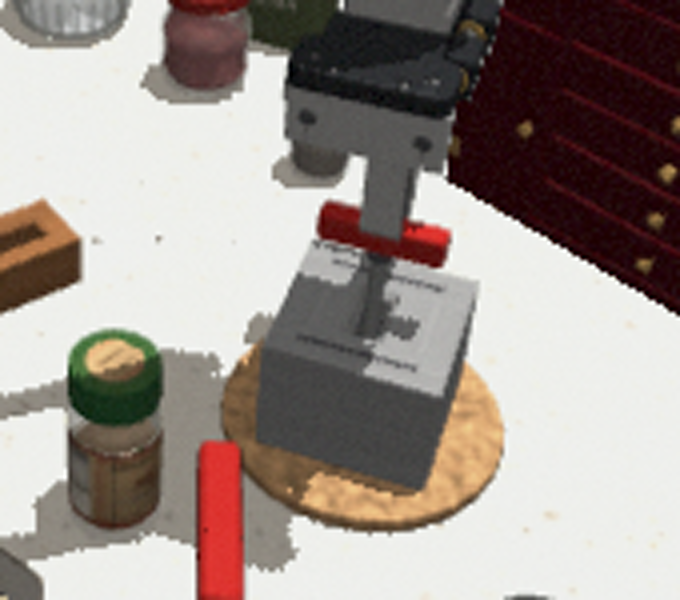

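Emit:
play_rows --pt "0 0 0 0 0 -0.0006 -1" --pt "0 0 0 0 0 -0.0006 -1" --pt "0 0 0 0 0 -0.0006 -0.7" --pt "0 0 0 0 0 -0.0006 -0.5" --pt "0 0 0 0 0 -0.0006 -0.3" --pt "0 0 0 0 0 -0.0006 -0.15" --pt "0 0 0 0 0 -0.0006 -0.15" --pt "0 0 0 0 0 -0.0006 -0.15" --force 10

```text
time: 22.32
tcp_pos: [0.4926, -0.2314, 0.1157]
tool_rot: [0.59, 0.807, -0.0, -0.0]
ft_force: [-0.1, 0.3, -0.1]
opening: 0.424
```

```bash
python3 -c "
from h import *
to(.4930,-.2315,.2,.31+np.pi/2)
cv2.imwrite('pics/s11.png',cv2.resize(robot.read_camera('scene')[170:320,310:480,::-1],None,fx=4,fy=4,interpolation=cv2.INTER_CUBIC))"
```

```text
turn [-0.0004 -0.0004 -0.0035] shift [-0.0002  0.0003 -0.0843] t 22.32 tcp [ 0.4926 -0.2314  0.1157] F [-0.11  0.3  -0.07] T [-0.006 -0.067 -0.002] op 0.424 j [-0.57  0.28  1.68 -0.    1.19 -0.88]
```

View pics/s11.png

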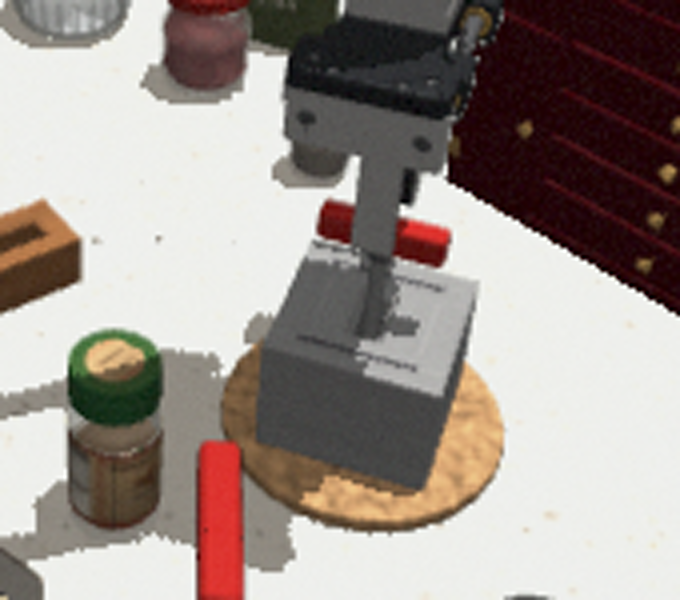

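Released; the key stays upright and unmoved. Raising straight up.

Emit:
play_rows --pt "0 0 0 0 0 -0.004 -0.15" --pt "0 0 0 0 0 -0.015 -0.15" --pt "0 0 0 0 0 -0.035 -0.15" --pt "0 0 0 0 0 -0.06 -0.15" --pt "0 0 0 0 0 -0.085 -0.15" --pt "0 0 0 0 0 -0.105 -0.15" --pt "0 0 0 0 0 -0.12 -0.15" --pt "0 0 0 0 0 -0.12 -0.15"

```text
time: 23.38
tcp_pos: [0.4933, -0.2318, 0.2372]
tool_rot: [0.59, 0.807, 0.0, 0.001]
ft_force: [1.1, -0.1, -0.5]
opening: 0.423
```

Emit:
play_rows --pt "0 0 0 -0.03 0 0 -0.15" --pt "0 0 0 -0.08 0 0 -0.15" --pt "0 0 0 -0.13 0 0 -0.15" --pt "0 0 0 -0.16 0 0 -0.15" --pt "0 0 0 -0.17 0 0 -0.15" --pt "0 0 0 -0.17 0 0 -0.15"

```text
time: 24.12
tcp_pos: [0.5438, -0.3929, 0.2347]
tool_rot: [0.59, 0.807, 0.0, -0.001]
ft_force: [0.1, 0.1, -0.1]
opening: 0.427
```

```bash
python3 -c "
from h import *
to(.4930,-.2315,.2,.31+np.pi/2)
I={n:robot.read_camera(n) for n in C}
for n in C: cv2.imwrite(f'pics/{n}12.png',I[n][:,:,::-1])
c=cv2.resize(cv2.imread('pics/scene12.png')[170:320,310:480],None,fx=4,fy=4,interpolation=cv2.INTER_CUBIC)
for z in (.01,):
  for yw in (.31,):
    for P in (box(.493,-.2316,yw,.09,.09,.01,.08),cyl(.493,-.2316,.075,0,.01)):
      cv2.polylines(c,[cv2.convexHull(((proj('scene',P)-[310,170]+.5)*4).astype(np.float32)).astype(int)],True,(0,0,255),1)
cv2.imwrite('pics/s12.png',c)
"
```

```text
turn [-0.0019 -0.0045 -0.0042] shift [0.1691 0.0005 0.0351] t 24.12 tcp [ 0.5438 -0.3929  0.2347] F [ 0.11  0.1  -0.11] T [ 0.011 -0.138 -0.026] op 0.427 j [-0.73  0.41  1.18  0.    1.55 -1.04]
```

View pics/s12.png

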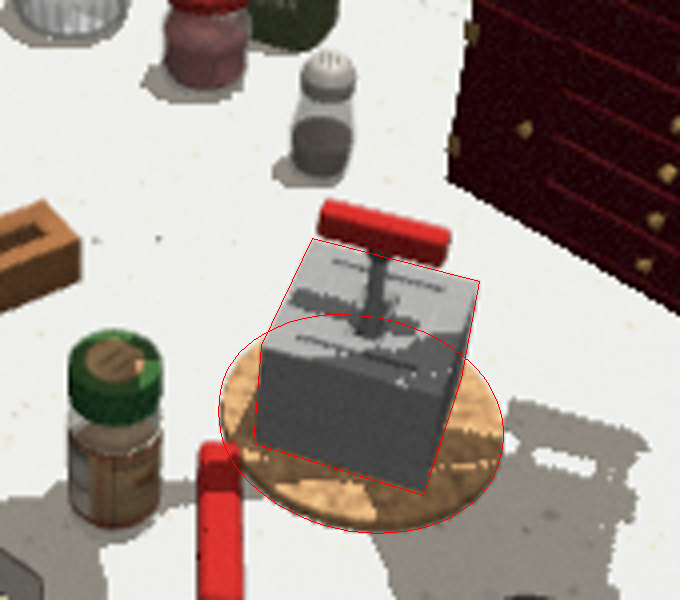

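View pics/scene12.png

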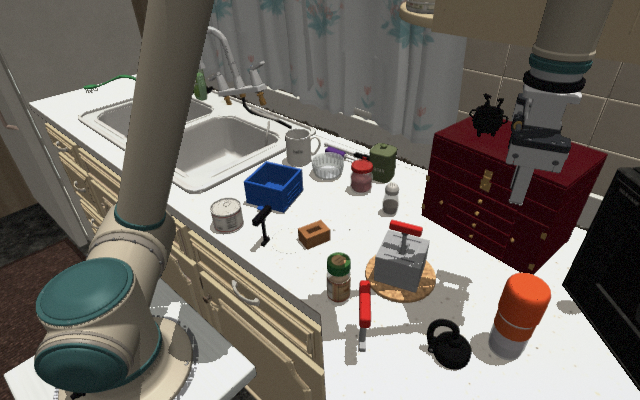

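View pics/top12.png

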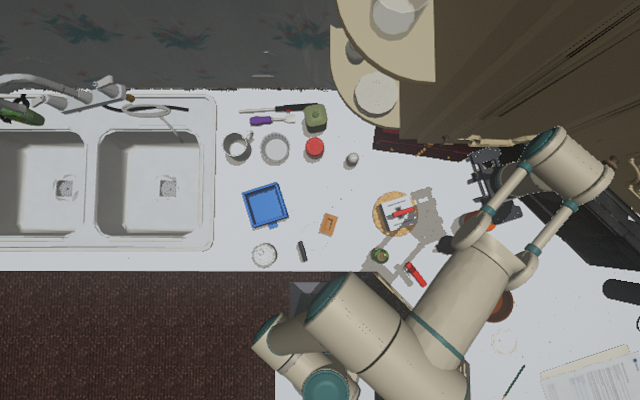

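The weight stands flat and centred on the trivet, matching the model outline. The key is upright and crosswise to the slot, and the neighbours have not moved. Handing in.

```bash
python3 -c "
from bench import robot
print(robot.hand_in())"
```

```text
the job is handed in; nothing more can be done
None
```

The job is handed in after about 24 s of robot time. The press weight stands on the cork trivet with the red key still locked in it.

- **Key:** I took the smaller red key from the stand and passed its foot through the slot. I felt the floor about 31 mm below the weight's top face, with a peak reading of about 10 N.
- **Lock:** I backed off about 1.3 mm and turned the key 90° without resistance. The wrist then carried about 6 N as the weight came up, so the key had caught.
- **Placing:** I set the weight down softly on the trivet and rested the foot on its chamber floor at about 5 N. Then I let go and moved the arm clear.

**Last checks:** In the scene picture the weight lies flat and matches the outline of a block centred on the trivet to within 1–2 pixels, about 2–3 mm. The key is upright and crosswise to the slot, nothing around it looks moved, and the wrist force reads about zero. In the top view the key and weight are visible but too small to check fine alignment.

No check failed. At the start, the scene-camera outline fits were noisier than the top-camera ones for the handle's angle and the press. I used the top-camera value for the handle angle, and both cameras together for the weight and trivet.

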